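# Crank a laptop riser up to its stop

## Robot

A 6-joint arm with a two-finger parallel gripper is mounted at the origin on the work surface. World frame = base frame: x ahead of the robot, y to its left, z up, the work surface at z = 0. Lengths are in m, angles in rad, forces in N, time in s.
With the tool pointing down it reaches from about 0.35 to 0.775 m from the base axis. Payload 5.5 kg.
Tool frame: the origin (TCP) lies between the finger pads; the fingertips stand 11 mm ahead of it and the grasp point (between the pads) lies 8 mm behind it (tips_ahead is the distance from the TCP to the fingertips, in m); z points along the fingers, y is the line along which they close (so a half turn about z gives the same grasp; the last joint's range is limited). The gripper opens to 85 mm and grips with 20 to 120 N. Pads are 22 mm wide; open, the fingers measure 114 mm over their backs; the gripper's body (76 mm by 85 mm) begins 54 mm behind the grasp point. The pads swing forward as they close: fully open they stand 13 mm farther back than shut.
Start: joints at [-1.404, 0.313, 0.046, 1.304, 0, 1.431], TCP at [0.174, -0.548, 0.242] pointing down, gripper open.
Joint ranges: [-2.76, 2.76], [-0.86, 1.69], [-1.03, 1.26], [-2.2, 2.34], [-1.47, 1.5], [-3.14, 3.14]. Speed limits (rad/s): [2.57, 2.57, 3.14, 3.14, 3.14, 3.14].

## Interface

Orientations are given as a unit quaternion [w, x, y, z].
In Python, from workcell import * gives the robot as it stands. The module is installed in compiled form; this text tells all that it offers.
- The arm moves only by the tool jog_arm, never from a script. Its argument "moves" is a list of rows, each an object with "fingers": the closure, from 0 (fully open) to 1 (shut); "slide": the shift along the tool's x, y, z in mm, a list of three; "angular": the turn, a rotation vector about the tool's x, y, z in degrees, a list of three. A call has 1 to 10 rows; each row is the pose to reach, as a shift and turn from the pose commanded when the call began, along the tool's axes at that moment; what a row does not reach only later rows make up. A row lasts 1/12 s, in which the tool goes at most 41.7 mm and 7.16 degrees, less where a joint would pass 70% of its speed; a pose out of reach is approached as far as the arm can. A call with a gripper value outside its range is refused whole. The fingers move at their own pace and stop on an object; "squeeze" is the grip in N (left out, the last holds). Time passes only in rows, so rows that repeat a pose let the fingers close. It gives the time, the measured TCP pose, the force, the opening and the grip force at its end, in the units of the state.
- get_state(): the state, without advancing time (a new reading comes with each control period).
- read_camera(name): name is "scene" or "top" or "wrist"; returns a dict with "color" (400x640x3 uint8, red, green, blue), "fovy" (degrees; the focal length in pixels is half the picture's height over the tangent of half this angle, whatever the lens; pixels are square), "cx", "cy" (the principal point, pixels), "world_from_camera" (4x4, takes a point from camera to world coordinates); the wrist camera has in their place "tool_from_camera" (4x4, takes a point from camera to tool coordinates, whose origin is the TCP and whose axes are the flange's). Camera axes: x right, y down, z forward; pixel columns grow to the right and rows downward; lengths in m; the calibration is good to about 2 mm. A picture is of the moment at which its call begins: read the wrist's pose just before it. There is no depth.
- hand_in(): hands the job in; it is judged then, once.
Trained networks look in a picture, given as the dict that the camera call returned (one of the last four; its "shot" number tells which), for a name from the list of things; names that differ only in an ending like _2 or _b are one class to them, and where a whole thing is asked for, a point or a joint stands for the part that bears it (a point fixed in the world has none). Each returns a list of dicts, best first, with "p" (0 to 1); they miss things now and then, are a little off and sometimes report something else, mostly with a low value. They report only what shows in the picture. A call takes as long as a camera call. They do not tell look-alikes from the thing itself.
- look_for(target, picture): "point" ([column, row] in pixels, amid what is visible of it).
- tip_of(target, picture): "point" ([column, row] in pixels: a listed point, or the origin of a listed thing).
The state is a dict: "clock": time; "joint_pos": joint angles; "qvel": joint speeds; "tau": joint torques, N m; "tcp_pos": TCP position; "orientation": TCP orientation; "wrist_force": force on the tool from outside, world axes, zero at the start; "ft_torque": the same for the moment, N m; "finger_gap": finger opening in m; "grip_force": force on a finger pad.
Only numpy, scipy, OpenCV 4.12 (cv2) and the standard library are available. Lean on these libraries where they do the work, as an engineer would, in place of code of your own. Each camera call takes 0.05 s, during which the arm holds its last target. There are 200 camera calls.

## Task

Fit the loose crank onto the square spindle of the laptop riser, fully down, by light pressing and feeling for the square, then wind it clockwise (seen from above) by its handle until the platform is all the way up against its stop, without forcing it. Leave the crank on the spindle, touch the riser with nothing but the crank, and do not disturb the other things on the desk.

Things in the scene. Friction and masses are not known exactly. Their poses are not given: they have to be found in the camera images.
- riser: Crank-up laptop riser, fixed: black steel frame, white platform with closed laptop on two columns, and an aluminium gearbox 66 mm square and high that carries the spindle. Origin on the desk under the spindle axis, y towards the platform (x -135 to 135, y 160 to 480 mm, top of what lies on it at most 0.21 m up), z up. Nothing but the spindle is over 70 mm high within 150 mm of its axis.
- spindle_top (a point): Centre of the upright steel spindle's top, 98 mm above the desk; axes of the riser, not turning with it. From the top: tapered round pilot 15 mm wide (10 at the tip), 6 mm long, then a 16 mm square, 22 mm long, down to the collar. The square stands at any angle, which is not given. Friction of 0.12 N m holds it: a crank pressed on its end with under 8 N can be turned without turning it.
- collar (a point): Centre of the flat top of the round steel collar (38 mm wide, 4 mm high, on the gearbox) at the foot of the spindle, 70 mm above the desk, on the spindle axis. The crank is fully home when the underside of its hub rests here.
- platform (a joint): Height of the platform above its lowest position, m; it rises 12 mm for each clockwise turn of the spindle (seen from above) and stays where it is left. The top stop, which is rigid, is at 0.0894; it starts 1.6 to 2.5 turns below it.
- hub (a point): Centre of the hub of the loose crank (0.28 kg): steel block 30 x 30 mm, 42 mm high, with an 18 mm square socket 30 mm deep in its underside, sides along x and y. It stands on the hub, socket down. x points along the arm (flat bar 16 mm wide, 34 to 42 mm above the underside) to the handle; a round counterweight reaches 50 mm to -x. Grasp the hub from above on its two sides across the arm (along y).
- socket (a point): Centre of the socket's mouth, in the underside of the crank's hub, on the hub's axis; axes as for hub.
- grip (a point): Centre of the crank's handle: upright black cylinder, 22 mm in diameter, 45 mm high, spinning freely about its own axis, which is parallel to the hub's and 80 mm from it along x. The point is 66.5 mm above the hub's underside; the handle's foot is 2 mm above the arm. It can be gripped and led round in circles without turning the gripper. Axes as for hub.
- notes: Block of paper notes, 76 x 76 x 34 mm; origin under its centre. Leave alone.
- mug: Blue mug, 82 mm in diameter, 95 mm high; origin under its centre. Leave alone.
- stapler: Black stapler, 135 mm long, 60 mm high; origin under its centre. Leave alone.
- pencup: Dark pen cup, 74 mm in diameter, with pens up to 170 mm high; origin under its centre. Leave alone.
- mouse: Grey computer mouse, about 80 x 60 x 34 mm; origin under its round rear part. Leave alone.
- tape: Black tape dispenser, 150 x 55 x 78 mm; origin under its centre. Leave alone.
- plant: Small succulent in a white pot, 72 mm in diameter, 90 mm high; origin under its centre. Leave alone.
There are look-alikes about, which are no part of the job. There is more than one size of the part that bears hub; the job needs the smallest.

How it is judged:
By the outcome, as a careful person would: the job done as asked, in the order asked, and still so for the second after the job is handed in, with the robot touching nothing.
It also fails if it takes over 72 s, if anything falls off the work surface, if the arm or the gripper's body presses on something with over 40 N, if the wrist force passes 120 N, or if a joint passes its speed limit or range.

## Working session

There is one attempt and no reset: what is moved stays moved. The work goes in short steps, Python scripts to look and compute and a tool call to move; the robot and the scene stay as the last step left them, time stands still between calls to the robot, and variables do not carry over. Pictures are saved under pics/ and viewed, at most 10 in all, crops included, and the job is handed in when it is done.

Besides the shell and the picture viewer there is one more tool, called after "Call:" as name(argument=value, ...), one argument or row to a line, values as JSON. jog_arm: Moves the arm, as the interface text tells. Its arguments: {"type":"object","properties":{"moves":{"type":"array","items":{"type":"object","properties":{"fingers":{"type":"number"},"slide":{"type":"array","items":{"type":"number"}},"angular":{"type":"array","items":{"type":"number"}}}}},"squeeze":{"type":"number"}},"required":["moves"]}

```bash
mkdir -p pics; cat > h.py <<'E'
from workcell import *
import numpy as np, cv2
from scipy.spatial.transform import Rotation as R
def T():
    s=get_state(); M=np.eye(4); q=s["orientation"]; M[:3,:3]=R.from_quat([q[1],q[2],q[3],q[0]]).as_matrix(); M[:3,3]=s["tcp_pos"]; return M
def shot(n):
    t=T(); p=read_camera(n)
    p["W"]=np.array(p["world_from_camera"]) if n!="wrist" else t@np.array(p["tool_from_camera"])
    p["f"]=200/np.tan(np.radians(p["fovy"])/2); return p
def at(p,px,z):
    d=p["W"][:3,:3]@np.array([(px[0]-p["cx"])/p["f"],(px[1]-p["cy"])/p["f"],1]); o=p["W"][:3,3]
    return o+d*(z-o[2])/d[2]
def pix(p,X):
    c=np.linalg.inv(p["W"])@np.append(X,1); return c[:2]/c[2]*p["f"]+[p["cx"],p["cy"]]
def save(p,name,crop=None,k=1):
    im=p["color"][:,:,::-1]
    if crop: im=im[crop[1]:crop[3],crop[0]:crop[2]]
    cv2.imwrite("pics/"+name,cv2.resize(im,None,fx=k,fy=k,interpolation=cv2.INTER_CUBIC))
def tool(X):  # world point in tool mm
    return np.round((np.linalg.inv(T())@np.append(X,1))[:3]*1000,1)
E
python3 - <<'E'
from h import *
np.set_printoptions(precision=3,suppress=True)
print(T())
a=shot("top");b=shot("scene")
save(a,"top.png");save(b,"scene.png")
Z=dict(spindle_top=.098,collar=.07,hub=.021,socket=0,grip=.0665,riser=0,notes=0,mug=0,stapler=0,pencup=0,mouse=0,tape=0,plant=0)
for n,p in(("top",a),("scene",b)):
    print(n,p["W"][:3,3],p["fovy"])
    for k,z in Z.items():
        print(k,[(round(r["p"],2),np.round(r["point"]),at(p,r["point"],z)[:2]) for r in tip_of(k,p)[:4]])
E
```

```text
[[ 0.953  0.302 -0.     0.174]
 [ 0.302 -0.953  0.002 -0.548]
 [ 0.    -0.002 -1.     0.241]
 [ 0.     0.     0.     1.   ]]
top [ 0.331 -0.216  1.121] 45.57297590265696
spindle_top [(0.89, array([214., 175.]), array([0.593, 0.045]))]
collar [(0.7, array([216., 179.]), array([0.59 , 0.046])), (0.27, array([235., 107.]), array([0.764, 0.005]))]
hub [(0.97, array([400., 178.]), array([ 0.593, -0.379])), (0.85, array([210., 303.]), array([0.315, 0.067])), (0.73, array([449., 283.]), array([ 0.346, -0.474])), (0.72, array([342., 325.]), array([ 0.258, -0.231]))]
socket [(0.93, array([215., 304.]), array([0.311, 0.062])), (0.82, array([397., 182.]), array([ 0.589, -0.374])), (0.76, array([342., 322.]), array([ 0.264, -0.23 ]))]
grip [(0.84, array([365., 170.]), array([ 0.603, -0.293])), (0.6, array([394., 298.]), array([ 0.315, -0.344])), (0.21, array([374., 134.]), array([ 0.689, -0.317]))]
riser [(0.72, array([441., 157.]), array([ 0.646, -0.484])), (0.61, array([223., 187.]), array([0.588, 0.047]))]
notes [(0.96, array([352., 236.]), array([ 0.46, -0.26])), (0.7, array([363., 169.]), a
[... 1322 characters left out ...]
])), (0.81, array([459., 281.]), array([0.402, 0.114])), (0.69, array([278., 204.]), array([ 0.613, -0.287]))]
riser [(0.72, array([370., 319.]), array([0.594, 0.053]))]
notes [(0.65, array([340., 201.]), array([ 0.454, -0.241]))]
mug [(0.69, array([234., 230.]), array([ 0.727, -0.325]))]
stapler [(0.83, array([287., 363.]), array([0.795, 0.027]))]
pencup [(0.87, array([245., 275.]), array([ 0.765, -0.201]))]
mouse [(0.82, array([396., 226.]), array([ 0.386, -0.095]))]
tape [(0.89, array([322., 131.]), array([ 0.346, -0.474]))]
plant [(0.63, array([231., 176.]), array([ 0.649, -0.481])), (0.47, array([320., 131.]), array([ 0.349, -0.477])), (0.26, array([286., 362.]), array([0.796, 0.023]))]
```

View pics/top.png

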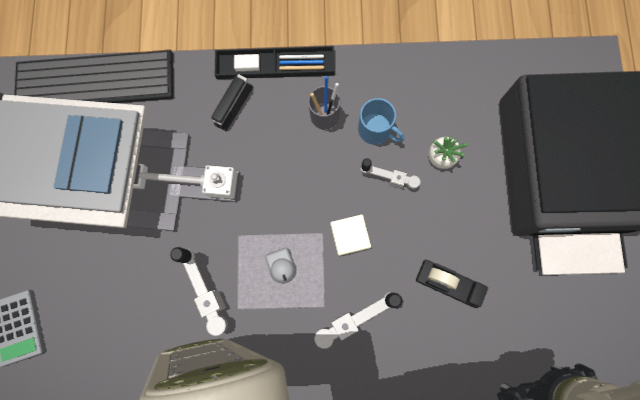

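View pics/scene.png

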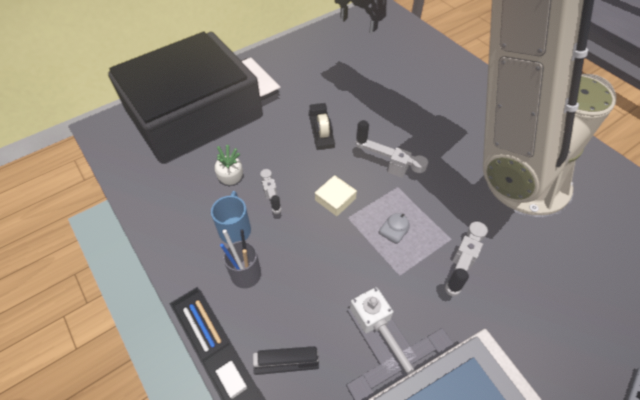

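Possible cranks, by hub pixel in the top view: A (400,178), B (207,303) and C (345,325). Hub-to-handle distance is about 87 mm for A, 107 mm for B and 126 mm for C. A is the smallest, so I choose A and check it in one crop.

```bash
python3 - <<'E'
from h import *
im=cv2.imread("pics/top.png")[140:350,160:440]
cv2.imwrite("pics/crop.png",cv2.resize(im,None,fx=2.8,fy=2.8,interpolation=cv2.INTER_CUBIC))
print(tool([.585,-.376,.24]))
E
```

```text
[444.1 -39.9   2.3]
```

View pics/crop.png

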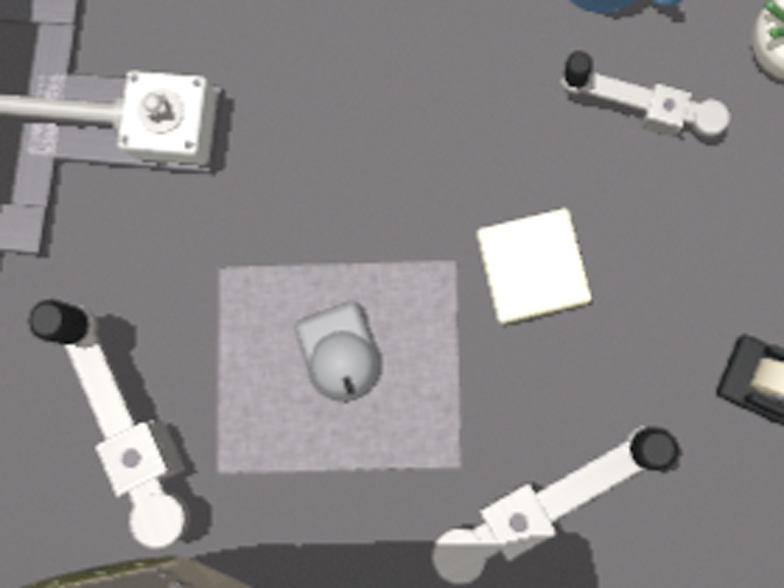

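The crop shows A, with its hub at crop (669,104), clearly smaller than B (131,458) and C (518,522). I go above A.

Call:
jog_arm(
  moves=[
    {"slide":[40,-4,0],"angular":[0,0,-6],"fingers":0},
    {"slide":[80,-8,0],"angular":[0,0,-12],"fingers":0},
    {"slide":[120,-12,0],"angular":[0,0,-18],"fingers":0},
    {"slide":[160,-16,0],"angular":[0,0,-24],"fingers":0},
    {"slide":[200,-20,0],"angular":[0,0,-30],"fingers":0},
    {"slide":[240,-24,0],"angular":[0,0,-36],"fingers":0},
    {"slide":[280,-28,0],"angular":[0,0,-42],"fingers":0},
    {"slide":[320,-32,0],"angular":[0,0,-48],"fingers":0},
    {"slide":[360,-36,0],"angular":[0,0,-54],"fingers":0},
    {"slide":[400,-40,0],"angular":[0,0,-61],"fingers":0},
  ],
)

```text
clock: 2.23
tcp_pos: [0.5446, -0.3881, 0.2424]
orientation: [0.0, 0.772, 0.635, -0.0]
wrist_force: [1.0, -0.9, -0.3]
finger_gap: 0.0854
grip_force: 0.0
```

Call:
jog_arm(
  moves=[
    {"slide":[20,38,0],"fingers":0},
    {"slide":[20,38,0],"fingers":0},
    {"slide":[20,38,0],"fingers":0},
  ],
)

```text
schema error: expected keys fingers, slide, angular
```

```bash
python3 - <<'E'
from h import *
np.set_printoptions(precision=3,suppress=True)
print(T(),get_state()["joint_pos"],get_state()["clock"])
p=shot("wrist");save(p,"w1.png")
print(p["tool_from_camera"])
for k,z in dict(hub=.021,socket=0,grip=.0665).items():
    print(k,[(round(r["p"],2),np.round(r["point"]),at(p,r["point"],z)[:2]) for r in tip_of(k,p)[:3]])
E
```

```text
[[ 0.193  0.981  0.     0.545]
 [ 0.981 -0.193 -0.    -0.388]
 [-0.     0.    -1.     0.242]
 [ 0.     0.     0.     1.   ]] [-0.739  0.505  0.334  1.399 -0.     1.026] 2.2333
[[ 0.001 -0.95  -0.312  0.081]
 [ 1.     0.001  0.001  0.   ]
 [-0.    -0.312  0.95  -0.131]
 [ 0.     0.     0.     1.   ]]
hub [(0.82, array([49., 96.]), array([ 0.249, -0.237])), (0.6, array([360., 153.]), array([ 0.594, -0.372]))]
socket [(0.84, array([74., 93.]), array([ 0.262, -0.236])), (0.76, array([362., 147.]), array([ 0.599, -0.369]))]
grip [(0.97, array([ 91., 181.]), array([ 0.292, -0.337]))]
```

View pics/w1.png

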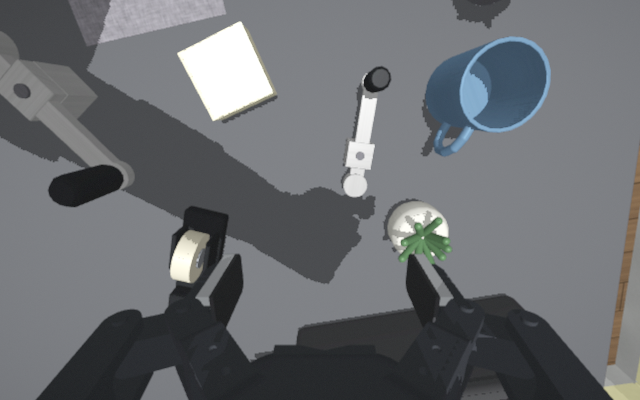

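```bash
python3 - <<'E'
from h import *
np.set_printoptions(precision=4,suppress=True)
p=shot("wrist")
c=at(p,[360.5,155.5],.042); g=at(p,[380,76],.089)
d=g-c; print(c,g,np.hypot(*d[:2]),np.degrees(np.arctan2(d[1],d[0])), tool([*c[:2],.242]))
# counterweight
w=at(p,[354.5,185],.038); e=c-w; print(w,np.degrees(np.arctan2(e[1],e[0])))
a=shot("top")
c=at(a,[398.9,177.1],.042);g=at(a,[367,163],.089);d=g-c;print(c,g,np.degrees(np.arctan2(d[1],d[0])))
E
```

```text
[ 0.5906 -0.371   0.042 ] [ 0.6152 -0.2935  0.089 ] 0.08131379183407149 72.37837757343425 [27.1 43.2 -0.2]
[ 0.5782 -0.4058  0.038 ] 70.4088593968234
[ 0.5897 -0.3727  0.042 ] [ 0.613  -0.2966  0.089 ] 72.96465948277205
```

Call:
jog_arm(
  moves=[
    {"slide":[26.5,42,20],"angular":[0,0,6.5],"fingers":0},
    {"slide":[26.5,42.8,60],"angular":[0,0,6.5],"fingers":0},
    {"slide":[26.5,42.8,100],"angular":[0,0,6.5],"fingers":0},
    {"slide":[26.5,42.8,130],"angular":[0,0,6.5],"fingers":0},
    {"slide":[26.5,42.8,130],"angular":[0,0,6.5],"fingers":0},
    {"slide":[26.5,42.8,130],"angular":[0,0,6.5],"fingers":0},
  ],
)

```text
clock: 3.03
tcp_pos: [0.5875, -0.3718, 0.1108]
orientation: [-0.002, 0.809, 0.587, -0.001]
wrist_force: [-0.2, -0.1, 0.4]
finger_gap: 0.0854
grip_force: 0.0
```

```bash
python3 - <<'E'
from h import *
np.set_printoptions(precision=4,suppress=True)
print(T())
p=shot("wrist");save(p,"w2.png")
print(pix(p,[.590,-.372,.042]),p["f"])
E
```

```text
[[ 0.3101  0.9507 -0.004   0.5875]
 [ 0.9507 -0.3101  0.0029 -0.3718]
 [ 0.0015 -0.0047 -1.      0.1108]
 [ 0.      0.      0.      1.    ]]
[327.4566 217.7562] 284.9860738702824
```

View pics/w2.png

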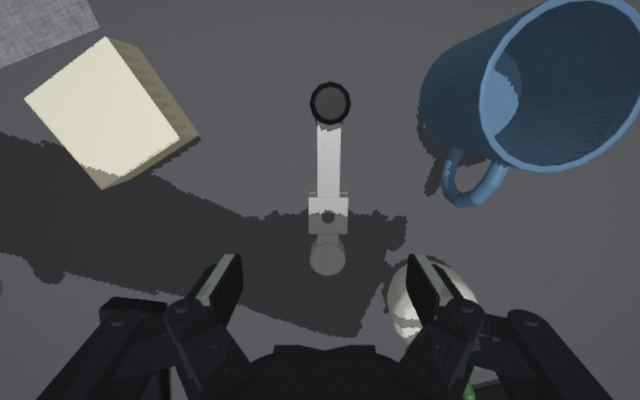

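Call:
jog_arm(
  moves=[
    {"slide":[1,2.4,30],"angular":[0,0,0],"fingers":0},
    {"slide":[1,2.4,60],"angular":[0,0,0],"fingers":0},
    {"slide":[1,2.4,83],"angular":[0,0,0],"fingers":0},
    {"slide":[1,2.4,83],"angular":[0,0,0],"fingers":0},
    {"slide":[1,2.4,83],"angular":[0,0,0],"fingers":1},
    {"slide":[1,2.4,83],"angular":[0,0,0],"fingers":1},
    {"slide":[1,2.4,83],"angular":[0,0,0],"fingers":1},
    {"slide":[1,2.4,83],"angular":[0,0,0],"fingers":1},
    {"slide":[1,2.4,83],"angular":[0,0,0],"fingers":1},
    {"slide":[1,2.4,83],"angular":[0,0,0],"fingers":1},
  ],
  squeeze=60,
)

```text
clock: 3.92
tcp_pos: [0.5934, -0.3724, 0.0319]
orientation: [0.002, 0.809, 0.588, 0.0]
wrist_force: [-1.8, 0.2, 7.9]
finger_gap: 0.029
grip_force: 61.2
```

Call:
jog_arm(
  moves=[
    {"slide":[0,0,0],"angular":[0,0,0],"fingers":1},
    {"slide":[0,0,0],"angular":[0,0,0],"fingers":1},
    {"slide":[0,0,0],"angular":[0,0,0],"fingers":1},
  ],
)

```text
clock: 4.17
tcp_pos: [0.5935, -0.3725, 0.0319]
orientation: [0.002, 0.809, 0.588, 0.0]
wrist_force: [-1.8, 0.8, 8.0]
finger_gap: 0.0286
grip_force: 61.2
```

```bash
python3 - <<'E'
from h import *
np.set_printoptions(precision=4,suppress=True)
print(T(),get_state()["wrist_force"])
p=shot("wrist");save(p,"w3.png",(220,150,440,320),3)
E
```

```text
[[ 0.3078  0.9515  0.0022  0.5935]
 [ 0.9515 -0.3078 -0.0025 -0.3725]
 [-0.0017  0.0029 -1.      0.0319]
 [ 0.      0.      0.      1.    ]] [-1.8235  0.7513  8.0437]
```

View pics/w3.png

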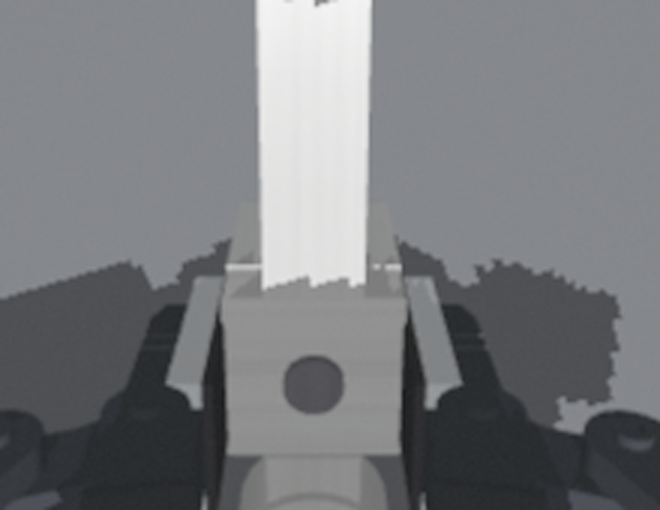

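Call:
jog_arm(
  moves=[
    {"slide":[0,0,-30],"angular":[0,0,0],"fingers":1},
    {"slide":[0,0,-65],"angular":[0,0,0],"fingers":1},
    {"slide":[0,0,-105],"angular":[0,0,0],"fingers":1},
    {"slide":[30,-18,-130],"angular":[0,0,0],"fingers":1},
    {"slide":[65,-37,-150],"angular":[0,0,0],"fingers":1},
    {"slide":[100,-57,-150],"angular":[0,0,0],"fingers":1},
    {"slide":[135,-77,-150],"angular":[0,0,0],"fingers":1},
    {"slide":[170,-97,-150],"angular":[0,0,0],"fingers":1},
    {"slide":[205,-117,-150],"angular":[0,0,0],"fingers":1},
    {"slide":[240,-137,-150],"angular":[0,0,0],"fingers":1},
  ],
)

```text
clock: 5.05
tcp_pos: [0.5351, -0.0991, 0.1794]
orientation: [-0.0, 0.809, 0.588, 0.0]
wrist_force: [1.3, -0.2, -4.2]
finger_gap: 0.0286
grip_force: 60.6
```

Call:
jog_arm(
  moves=[
    {"slide":[34,-19,0],"angular":[0,0,0],"fingers":1},
    {"slide":[66,-38,0],"angular":[0,0,0],"fingers":1},
    {"slide":[98,-56,0],"angular":[0,0,0],"fingers":1},
    {"slide":[98,-56,0],"angular":[0,0,0],"fingers":1},
    {"slide":[98,-56,0],"angular":[0,0,0],"fingers":1},
  ],
)

```text
clock: 5.47
tcp_pos: [0.5122, 0.0115, 0.1795]
orientation: [-0.0, 0.807, 0.59, -0.0]
wrist_force: [-0.3, -0.3, -3.5]
finger_gap: 0.0292
grip_force: 60.6
```

```bash
python3 - <<'E'
from h import *
np.set_printoptions(precision=4,suppress=True)
t=T();print(t,get_state()["wrist_force"],get_state()["joint_pos"])
p=shot("wrist");save(p,"w4.png",(240,0,560,240),2.5)
for k,z in dict(spindle_top=.098,collar=.07,socket=t[2,3]-.0319,hub=t[2,3]-.011).items():
    print(k,[(round(r["p"],2),np.round(r["point"],1),at(p,r["point"],z)[:2]) for r in tip_of(k,p)[:3]])
M=np.linalg.inv(t)@p["W"]
d=M[:3,:3]@np.array([(324.7-p["cx"])/p["f"],(278-p["cy"])/p["f"],1]);o=M[:3,3]
print("hub dot in tool",(o+d*(-.0101-o[2])/d[2])*1000)
E
```

```text
[[ 0.3037  0.9528 -0.0002  0.5122]
 [ 0.9528 -0.3037 -0.0001  0.0115]
 [-0.0001 -0.0001 -1.      0.1795]
 [ 0.      0.      0.      1.    ]] [-0.3078 -0.2961 -3.5133] [-0.1342  0.2213 -0.2332  1.1164 -0.0001  1.7451]
spindle_top [(0.97, array([411.2, 141.2]), array([0.5906, 0.0454])), (0.59, array([589. ,  89.6]), array([0.7163, 0.0427]))]
collar [(0.81, array([401.1, 135.2]), array([0.5907, 0.0471]))]
socket [(0.87, array([145.1, 190.2]), array([0.4206, 0.0752])), (0.73, array([213.5, 385.6]), array([ 0.3941, -0.0804])), (0.53, array([410.3, 141.6]), array([0.5775, 0.0553]))]
hub [(0.87, array([124.7, 198.5]), array([0.423, 0.076])), (0.66, array([324.9, 253.8]), array([0.5134, 0.0131]))]
hub dot in tool [  0.1204   0.4735 -10.1   ]
```

View pics/w4.png

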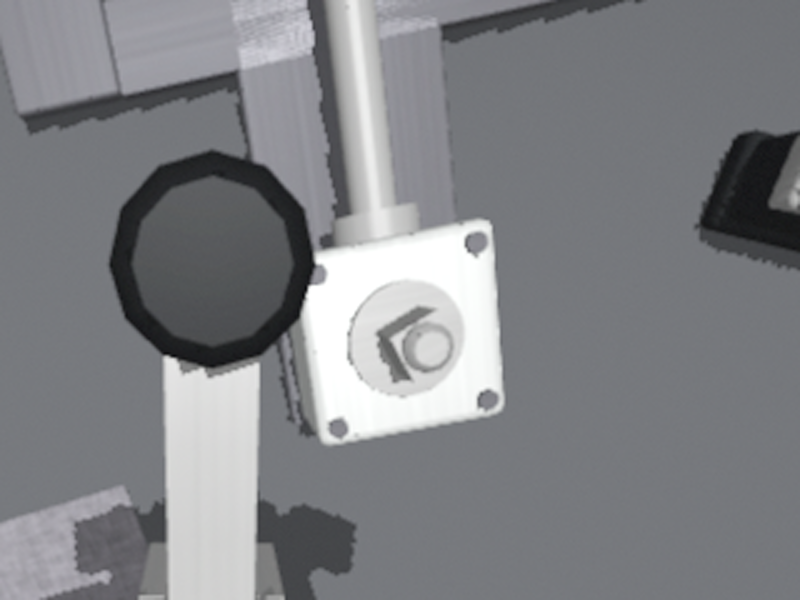

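```bash
python3 - <<'E'
from h import *
np.set_printoptions(precision=4,suppress=True)
p=shot("wrist")
c=lambda u,v:[240+u/2.5,v/2.5]
s=at(p,c(432,345),.098);k=at(p,c(407,337),.07);print(s,k)
A,B,C=[at(p,c(*q),.07) for q in((380,335),(435,308),(405,380))]
for d in(B-A,C-A):print(np.degrees(np.arctan2(d[1],d[0])),np.hypot(*d[:2]))
print("A rel axis",A-k)
X=np.array([.591,.0460,.1795]);print("move",tool(X))
for y in range(0,90,15):
    pass
im=p["color"][:,:,::-1].copy();im=cv2.resize(im[100:180,360:460],None,fx=7,fy=7,interpolation=cv2.INTER_CUBIC)
cv2.imwrite("pics/w5.png",im)
E
```

```text
[0.5935 0.0436 0.098 ] [0.5935 0.0433 0.07  ]
8.498027434172565 0.019359719084241417
-75.25573699167111 0.01763606740983999
A rel axis [-0.0083  0.0034  0.    ]
move [59.9 62.1 -0.3]
```

View pics/w5.png

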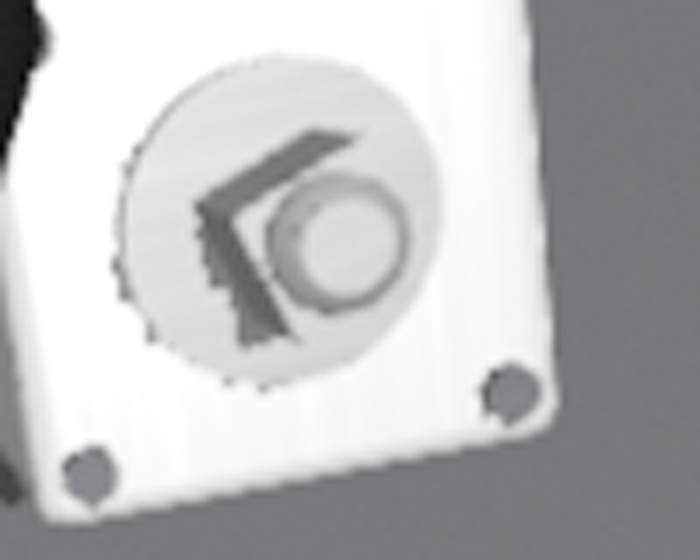

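```bash
python3 - <<'E'
from h import *
np.set_printoptions(precision=4,suppress=True)
print(T())
p=shot("wrist");im=cv2.resize(p["color"][100:180,360:460,::-1],None,fx=7,fy=7,interpolation=cv2.INTER_CUBIC)
old=cv2.imread("pics/w5.png");print("shift/diff",cv2.phaseCorrelate(np.float32(old[:,:,1]),np.float32(im[:,:,1])))
c=lambda u,v:[360+u/7,100+v/7]
print(at(p,c(357,243),.098),at(p,c(282,222),.07))
print([(r["p"],r["point"],at(p,r["point"],.098)) for r in tip_of("spindle_top",p)[:1]])
X=at(p,c(357,243),.098);X[2]=T()[2,3];print("move",tool(X))
E
```

```text
[[ 0.3096  0.9509 -0.      0.5134]
 [ 0.9509 -0.3096 -0.0002  0.0082]
 [-0.0002  0.     -1.      0.1792]
 [ 0.      0.      0.      1.    ]]
shift/diff ((0.01874605672225016, -0.005727630378544291), 0.8768403306419467)
[0.5927 0.0463 0.098 ] [0.592  0.0464 0.07  ]
[(0.97, [408.7, 134.9], array([0.5911, 0.0467, 0.098 ]))]
move [60.6 63.8 -0. ]
```

Call:
jog_arm(
  moves=[
    {"slide":[20,21,0],"angular":[0,0,-7],"fingers":1},
    {"slide":[40,42,0],"angular":[0,0,-14],"fingers":1},
    {"slide":[60.3,63.2,0],"angular":[0,0,-21],"fingers":1},
    {"slide":[60.3,63.2,15],"angular":[0,0,-28],"fingers":1},
    {"slide":[60.3,63.2,30],"angular":[0,0,-29],"fingers":1},
    {"slide":[60.3,63.2,42],"angular":[0,0,-29],"fingers":1},
    {"slide":[60.3,63.2,42],"angular":[0,0,-29],"fingers":1},
    {"slide":[60.3,63.2,42],"angular":[0,0,-29],"fingers":1},
    {"slide":[60.3,63.2,42],"angular":[0,0,-29],"fingers":1},
    {"slide":[60.3,63.2,42],"angular":[0,0,-29],"fingers":1},
  ],
)

```text
clock: 6.7
tcp_pos: [0.5925, 0.047, 0.1384]
orientation: [0.001, 0.636, 0.772, 0.001]
wrist_force: [0.4, 0.2, -3.2]
finger_gap: 0.029
grip_force: 60.9
```

```bash
python3 - <<'E'
from h import *
np.set_printoptions(precision=4,suppress=True)
s=get_state();print(T(),s["wrist_force"],s["ft_torque"],s["joint_pos"])
b=shot("top");print([(r["p"],r["point"],at(b,r["point"],.137+.021-.0319+.0101)) for r in tip_of("hub",b)])
b=shot("scene");save(b,"s2.png",(310,220,430,320),6)
print(tool([.5923,.0463,.137]))
E
```

```text
[[-0.1916  0.9815  0.0019  0.5925]
 [ 0.9815  0.1916 -0.0002  0.047 ]
 [-0.0006  0.0018 -1.      0.1384]
 [ 0.      0.      0.      1.    ]] [ 0.4478  0.1936 -3.1608] [-0.0269 -0.0205 -0.0208] [-0.0558  0.3971 -0.0919  1.08   -0.0001  1.3222]
[(0.86, [208.9, 304.4], array([0.3133, 0.0402, 0.1362])), (0.75, [209.6, 169.9], array([0.5955, 0.0446, 0.1362])), (0.74, [341.8, 326.4], array([ 0.2637, -0.2282,  0.1362])), (0.23, [223.0, 183.4], array([0.5649, 0.0153, 0.1362]))]
[-0.9 -0.2  1.3]
```

View pics/s2.png

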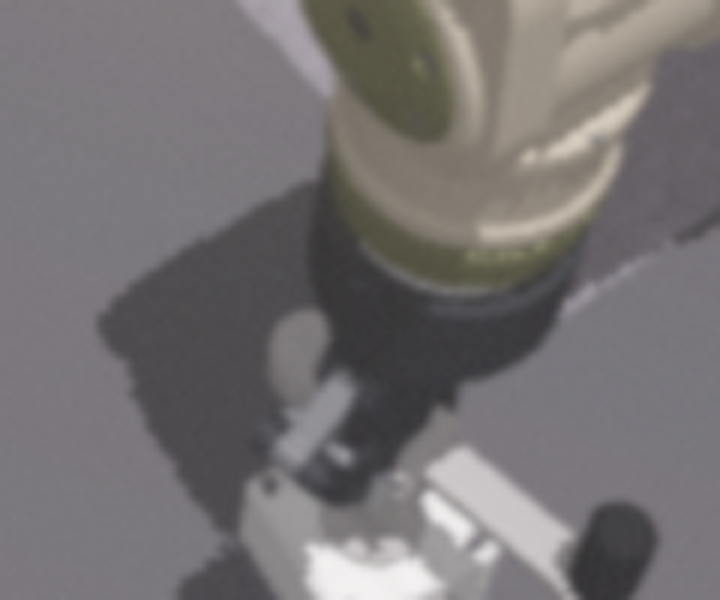

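Call:
jog_arm(
  moves=[
    {"slide":[-0.8,-0.2,4],"angular":[0,0,0],"fingers":1},
    {"slide":[-0.8,-0.2,8],"angular":[0,0,0],"fingers":1},
    {"slide":[-0.8,-0.2,11],"angular":[0,0,0],"fingers":1},
    {"slide":[-0.8,-0.2,11],"angular":[0,0,0],"fingers":1},
    {"slide":[-0.8,-0.2,11],"angular":[0,0,0],"fingers":1},
  ],
)

```text
clock: 7.27
tcp_pos: [0.5913, 0.0466, 0.1257]
orientation: [-0.0, 0.636, 0.772, -0.0]
wrist_force: [-0.8, -0.2, -3.5]
finger_gap: 0.029
grip_force: 61.0
```

Call:
jog_arm(
  moves=[
    {"slide":[0,0,2],"angular":[0,0,0],"fingers":1},
    {"slide":[0,0,4],"angular":[0,0,0],"fingers":1},
    {"slide":[0,0,4],"angular":[0,0,0],"fingers":1},
    {"slide":[0,0,4],"angular":[0,0,0],"fingers":1},
  ],
)

```text
clock: 7.6
tcp_pos: [0.5916, 0.0465, 0.1221]
orientation: [-0.0, 0.636, 0.772, -0.0]
wrist_force: [-0.1, -0.5, -3.3]
finger_gap: 0.0288
grip_force: 60.9
```

Call:
jog_arm(
  moves=[
    {"slide":[0,0,2],"angular":[0,0,0],"fingers":1},
    {"slide":[0,0,4],"angular":[0,0,0],"fingers":1},
    {"slide":[0,0,4],"angular":[0,0,0],"fingers":1},
    {"slide":[0,0,4],"angular":[0,0,0],"fingers":1},
  ],
)

```text
clock: 7.93
tcp_pos: [0.5916, 0.0464, 0.1181]
orientation: [-0.0, 0.636, 0.772, -0.0]
wrist_force: [-0.3, -0.2, -3.1]
finger_gap: 0.029
grip_force: 60.9
```

Call:
jog_arm(
  moves=[
    {"slide":[0,0,3],"angular":[0,0,0],"fingers":1},
    {"slide":[0,0,6],"angular":[0,0,0],"fingers":1},
    {"slide":[0,0,9],"angular":[0,0,0],"fingers":1},
    {"slide":[0,0,12],"angular":[0,0,0],"fingers":1},
    {"slide":[0,0,13],"angular":[0,0,0],"fingers":1},
    {"slide":[0,0,13],"angular":[0,0,0],"fingers":1},
  ],
)

```text
clock: 8.43
tcp_pos: [0.5915, 0.0464, 0.1048]
orientation: [-0.0, 0.636, 0.772, -0.0]
wrist_force: [0.4, -0.7, -3.1]
finger_gap: 0.0286
grip_force: 60.9
```

Call:
jog_arm(
  moves=[
    {"slide":[0,0,2],"angular":[0,0,0],"fingers":1},
    {"slide":[0,0,4],"angular":[0,0,0],"fingers":1},
    {"slide":[0,0,5],"angular":[0,0,0],"fingers":1},
    {"slide":[0,0,5],"angular":[0,0,0],"fingers":1},
    {"slide":[0,0,5],"angular":[0,0,0],"fingers":1},
  ],
)

```text
clock: 8.85
tcp_pos: [0.5919, 0.0465, 0.1019]
orientation: [0.001, 0.636, 0.772, 0.0]
wrist_force: [-2.5, -0.2, 6.5]
finger_gap: 0.0292
grip_force: 62.1
```

Call:
jog_arm(
  moves=[
    {"slide":[0,0,-2],"angular":[0,0,0],"fingers":1},
    {"slide":[0,0,-2],"angular":[0,0,0],"fingers":0},
    {"slide":[0,0,-2],"angular":[0,0,0],"fingers":0},
    {"slide":[0,0,-2],"angular":[0,0,0],"fingers":0},
    {"slide":[0,0,-2],"angular":[0,0,0],"fingers":0},
    {"slide":[0,0,-2],"angular":[0,0,0],"fingers":0},
    {"slide":[0,0,-2],"angular":[0,0,0],"fingers":0},
    {"slide":[0,0,-30],"angular":[0,0,0],"fingers":0},
    {"slide":[0,0,-70],"angular":[0,0,0],"fingers":0},
    {"slide":[0,0,-105],"angular":[0,0,0],"fingers":0},
  ],
)

```text
clock: 9.68
tcp_pos: [0.5909, 0.0466, 0.206]
orientation: [-0.001, 0.636, 0.772, -0.001]
wrist_force: [1.0, 0.0, 1.2]
finger_gap: 0.0854
grip_force: 0.0
```

Call:
jog_arm(
  moves=[
    {"slide":[8,0,-12],"angular":[0,0,-7],"fingers":0},
    {"slide":[16,0,-12],"angular":[0,0,-14],"fingers":0},
    {"slide":[24,0,-12],"angular":[0,0,-21],"fingers":0},
    {"slide":[32,0,-12],"angular":[0,0,-28],"fingers":0},
    {"slide":[40,0,-12],"angular":[0,0,-35],"fingers":0},
    {"slide":[48,0,-12],"angular":[0,0,-42],"fingers":0},
    {"slide":[56,0,-12],"angular":[0,0,-49],"fingers":0},
    {"slide":[64,0,-12],"angular":[0,0,-56],"fingers":0},
    {"slide":[72,0,-12],"angular":[0,0,-63],"fingers":0},
    {"slide":[80,0,-12],"angular":[0,0,-70],"fingers":0},
  ],
)

```text
clock: 10.52
tcp_pos: [0.5762, 0.1255, 0.2172]
orientation: [-0.0, 0.075, 0.997, -0.0]
wrist_force: [0.2, 0.0, -0.3]
finger_gap: 0.0854
grip_force: 0.0
```

Call:
jog_arm(
  moves=[
    {"slide":[0,0,0],"angular":[0,0,-7],"fingers":0},
    {"slide":[0,0,0],"angular":[0,0,-14],"fingers":0},
    {"slide":[0,0,0],"angular":[0,0,-20],"fingers":0},
    {"slide":[0,0,0],"angular":[0,0,-20],"fingers":0},
    {"slide":[0,0,0],"angular":[0,0,-20],"fingers":0},
  ],
)

```text
clock: 10.93
tcp_pos: [0.5763, 0.1251, 0.2172]
orientation: [-0.0, -0.095, 0.995, -0.0]
wrist_force: [0.5, 0.0, -0.1]
finger_gap: 0.0856
grip_force: 0.0
```

```bash
python3 - <<'E'
from h import *
np.set_printoptions(precision=4,suppress=True)
s=get_state();print(T(),s["wrist_force"],s["joint_pos"])
p=shot("wrist");save(p,"w6.png")
for k,z in dict(grip=.1365,hub=.091).items():
    print(k,[(round(r["p"],2),np.round(r["point"],1),at(p,r["point"],z)[:2]) for r in tip_of(k,p)[:3]])
print(pix(p,[.592,.0465,.112]),pix(p,[.5767,.125,.159]))
E
```

```text
[[-0.9819 -0.1893 -0.0001  0.5763]
 [-0.1893  0.9819 -0.      0.1251]
 [ 0.0001 -0.     -1.      0.2172]
 [ 0.      0.      0.      1.    ]] [ 0.5333  0.0394 -0.0551] [ 0.0777  0.3497  0.0361  1.2573 -0.     -0.1127]
grip [(0.91, array([323.6, 213.9]), array([0.5779, 0.1253]))]
hub [(0.95, array([243.2, 196.9]), array([0.5926, 0.0504]))]
[232.3685 202.6828] [323.4023 223.5571]
```

View pics/w6.png

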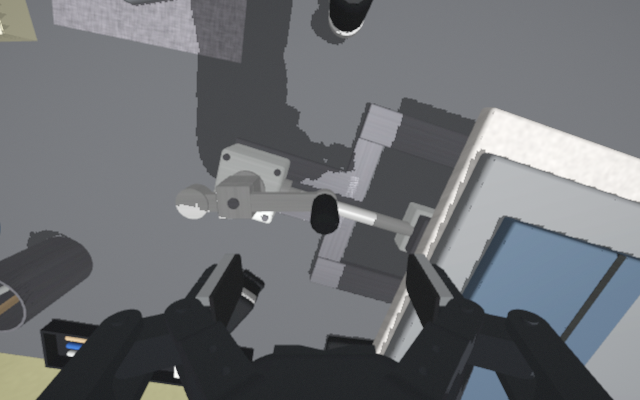

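Call:
jog_arm(
  moves=[
    {"slide":[0,0,30],"angular":[0,0,0],"fingers":0},
    {"slide":[0,0,60],"angular":[0,0,0],"fingers":0},
    {"slide":[0,0,85],"angular":[0,0,0],"fingers":0},
    {"slide":[0,0,85],"angular":[0,0,0],"fingers":0},
    {"slide":[0,0,85],"angular":[0,0,0],"fingers":1},
    {"slide":[0,0,85],"angular":[0,0,0],"fingers":1},
    {"slide":[0,0,85],"angular":[0,0,0],"fingers":1},
    {"slide":[0,0,85],"angular":[0,0,0],"fingers":1},
    {"slide":[0,0,85],"angular":[0,0,0],"fingers":1},
    {"slide":[0,0,85],"angular":[0,0,0],"fingers":1},
  ],
  squeeze=40,
)

```text
clock: 11.92
tcp_pos: [0.5771, 0.1253, 0.1336]
orientation: [0.001, -0.097, 0.995, 0.0]
wrist_force: [-0.2, 0.6, 3.9]
finger_gap: 0.0206
grip_force: 39.0
```

Call:
jog_arm(
  moves=[
    {"slide":[0,0,0],"angular":[0,0,0],"fingers":1},
    {"slide":[0,0,0],"angular":[0,0,0],"fingers":1},
    {"slide":[0,0,0],"angular":[0,0,0],"fingers":1},
  ],
)

```text
clock: 12.17
tcp_pos: [0.577, 0.1255, 0.1333]
orientation: [0.001, -0.097, 0.995, 0.0]
wrist_force: [-1.1, 2.3, 4.8]
finger_gap: 0.0208
grip_force: 39.3
```

```bash
cat > rows.py <<'E'
import numpy as np,json,sys
def rows(a,b,s):
    t0=np.radians(a)
    return json.dumps([{"slide":[round(float(-80*(np.sin(t)-np.sin(t0))),1),round(float(80*(np.cos(t)-np.cos(t0))),1),0],"angular":[0,0,0],"fingers":1} for t in np.radians(np.arange(a+s,b+1e-6,s))])
v=list(map(float,sys.argv[1:]))
for i in range(0,len(v),3): print(v[i:i+3],rows(*v[i:i+3]))
E
python3 rows.py 0 50 5  50 200 15  200 350 15  350 500 15 500 560 10
```

```text
[0.0, 50.0, 5.0] [{"slide": [-7.0, -0.3, 0], "angular": [0, 0, 0], "fingers": 1}, {"slide": [-13.9, -1.2, 0], "angular": [0, 0, 0], "fingers": 1}, {"slide": [-20.7, -2.7, 0], "angular": [0, 0, 0], "fingers": 1}, {"slide": [-27.4, -4.8, 0], "angular": [0, 0, 0], "fingers": 1}, {"slide": [-33.8, -7.5, 0], "angular": [0, 0, 0], "fingers": 1}, {"slide": [-40.0, -10.7, 0], "angular": [0, 0, 0], "fingers": 1}, {"slide": [-45.9, -14.5, 0], "angular": [0, 0, 0], "fingers": 1}, {"slide": [-51.4, -18.7, 0], "angular": [0, 0, 0], "fingers": 1}, {"slide": [-56.6, -23.4, 0], "angular": [0, 0, 0], "fingers": 1}, {"slide": [-61.3, -28.6, 0], "angular": [0, 0, 0], "fingers": 1}]
[50.0, 200.0, 15.0] [{"slide": [-11.2, -17.6, 0], "angular": [0, 0, 0], "fingers": 1}, {"slide": [-17.5, -37.5, 0], "angular": [0, 0, 0], "fingers": 1}, {"slide": [-18.4, -58.4, 0], "angular": [0, 0, 0], "fingers": 1}, {"slide": [-13.9, -78.8, 0], "angular": [0, 0, 0], "fingers": 1}, {"slide": [-4.2, -97.3, 0], "angular": [0, 0, 0], "fingers": 1}, {"slide": [9.9, -112.7, 0], "angular": [0, 0, 0], "fingers": 1}, {"slide": [27
[... 1309 characters left out ...]
 0, 0], "fingers": 1}, {"slide": [-93.6, -85.8, 0], "angular": [0, 0, 0], "fingers": 1}, {"slide": [-89.1, -106.1, 0], "angular": [0, 0, 0], "fingers": 1}, {"slide": [-79.4, -124.7, 0], "angular": [0, 0, 0], "fingers": 1}, {"slide": [-65.3, -140.1, 0], "angular": [0, 0, 0], "fingers": 1}]
[500.0, 560.0, 10.0] [{"slide": [11.4, -8.0, 0], "angular": [0, 0, 0], "fingers": 1}, {"slide": [24.1, -13.9, 0], "angular": [0, 0, 0], "fingers": 1}, {"slide": [37.5, -17.5, 0], "angular": [0, 0, 0], "fingers": 1}, {"slide": [51.4, -18.7, 0], "angular": [0, 0, 0], "fingers": 1}, {"slide": [65.3, -17.5, 0], "angular": [0, 0, 0], "fingers": 1}, {"slide": [78.8, -13.9, 0], "angular": [0, 0, 0], "fingers": 1}]
```

Call:
jog_arm(
  moves=[
    {"slide":[-7.0,-0.3,0],"angular":[0,0,0],"fingers":1},
    {"slide":[-13.9,-1.2,0],"angular":[0,0,0],"fingers":1},
    {"slide":[-20.7,-2.7,0],"angular":[0,0,0],"fingers":1},
    {"slide":[-27.4,-4.8,0],"angular":[0,0,0],"fingers":1},
    {"slide":[-33.8,-7.5,0],"angular":[0,0,0],"fingers":1},
    {"slide":[-40.0,-10.7,0],"angular":[0,0,0],"fingers":1},
    {"slide":[-45.9,-14.5,0],"angular":[0,0,0],"fingers":1},
    {"slide":[-51.4,-18.7,0],"angular":[0,0,0],"fingers":1},
    {"slide":[-56.6,-23.4,0],"angular":[0,0,0],"fingers":1},
    {"slide":[-61.3,-28.6,0],"angular":[0,0,0],"fingers":1},
  ],
)

```text
clock: 13.0
tcp_pos: [0.6422, 0.1096, 0.1331]
orientation: [0.0, -0.097, 0.995, 0.001]
wrist_force: [-1.9, 3.5, 6.5]
finger_gap: 0.021
grip_force: 39.2
```

Call:
jog_arm(
  moves=[
    {"slide":[-11.2,-17.6,0],"angular":[0,0,0],"fingers":1},
    {"slide":[-17.5,-37.5,0],"angular":[0,0,0],"fingers":1},
    {"slide":[-18.4,-58.4,0],"angular":[0,0,0],"fingers":1},
    {"slide":[-13.9,-78.8,0],"angular":[0,0,0],"fingers":1},
    {"slide":[-4.2,-97.3,0],"angular":[0,0,0],"fingers":1},
    {"slide":[9.9,-112.7,0],"angular":[0,0,0],"fingers":1},
    {"slide":[27.5,-123.9,0],"angular":[0,0,0],"fingers":1},
    {"slide":[47.4,-130.2,0],"angular":[0,0,0],"fingers":1},
    {"slide":[68.3,-131.1,0],"angular":[0,0,0],"fingers":1},
    {"slide":[88.6,-126.6,0],"angular":[0,0,0],"fingers":1},
  ],
)

```text
clock: 13.83
tcp_pos: [0.5804, -0.0334, 0.1332]
orientation: [0.002, -0.096, 0.995, 0.0]
wrist_force: [2.9, 4.0, 2.3]
finger_gap: 0.021
grip_force: 39.2
```

Call:
jog_arm(
  moves=[
    {"slide":[18.5,9.6,0],"angular":[0,0,0],"fingers":1},
    {"slide":[33.9,23.8,0],"angular":[0,0,0],"fingers":1},
    {"slide":[45.1,41.4,0],"angular":[0,0,0],"fingers":1},
    {"slide":[51.4,61.3,0],"angular":[0,0,0],"fingers":1},
    {"slide":[52.3,82.1,0],"angular":[0,0,0],"fingers":1},
    {"slide":[47.8,102.5,0],"angular":[0,0,0],"fingers":1},
    {"slide":[38.2,121.1,0],"angular":[0,0,0],"fingers":1},
    {"slide":[24.1,136.5,0],"angular":[0,0,0],"fingers":1},
    {"slide":[6.4,147.7,0],"angular":[0,0,0],"fingers":1},
    {"slide":[-13.5,154.0,0],"angular":[0,0,0],"fingers":1},
  ],
)

```text
clock: 14.67
tcp_pos: [0.5626, 0.1217, 0.133]
orientation: [-0.0, -0.097, 0.995, -0.001]
wrist_force: [-0.6, -5.7, 3.7]
finger_gap: 0.021
grip_force: 40.1
```

Call:
jog_arm(
  moves=[
    {"slide":[-20.9,0.9,0],"angular":[0,0,0],"fingers":1},
    {"slide":[-41.3,-3.6,0],"angular":[0,0,0],"fingers":1},
    {"slide":[-59.8,-13.3,0],"angular":[0,0,0],"fingers":1},
    {"slide":[-75.2,-27.4,0],"angular":[0,0,0],"fingers":1},
    {"slide":[-86.4,-45.0,0],"angular":[0,0,0],"fingers":1},
    {"slide":[-92.7,-64.9,0],"angular":[0,0,0],"fingers":1},
    {"slide":[-93.6,-85.8,0],"angular":[0,0,0],"fingers":1},
    {"slide":[-89.1,-106.1,0],"angular":[0,0,0],"fingers":1},
    {"slide":[-79.4,-124.7,0],"angular":[0,0,0],"fingers":1},
    {"slide":[-65.3,-140.1,0],"angular":[0,0,0],"fingers":1},
  ],
)

```text
clock: 15.5
tcp_pos: [0.6553, -0.0042, 0.1329]
orientation: [0.001, -0.097, 0.995, 0.001]
wrist_force: [-0.6, 5.2, 3.9]
finger_gap: 0.0209
grip_force: 40.3
```

Call:
jog_arm(
  moves=[
    {"slide":[11.4,-8.0,0],"angular":[0,0,0],"fingers":1},
    {"slide":[24.1,-13.9,0],"angular":[0,0,0],"fingers":1},
    {"slide":[37.5,-17.5,0],"angular":[0,0,0],"fingers":1},
    {"slide":[51.4,-18.7,0],"angular":[0,0,0],"fingers":1},
    {"slide":[65.3,-17.5,0],"angular":[0,0,0],"fingers":1},
    {"slide":[78.8,-13.9,0],"angular":[0,0,0],"fingers":1},
  ],
)

```text
clock: 16.0
tcp_pos: [0.5805, -0.0333, 0.1333]
orientation: [0.002, -0.096, 0.995, -0.0]
wrist_force: [2.7, 1.2, 3.6]
finger_gap: 0.0216
grip_force: 40.0
```

```bash
cat > chk.py <<'E'
from h import *
s=get_state();v=np.array(s["tcp_pos"])[:2]-[.592,.0465];a=np.degrees(np.arctan2(v[1],v[0]))
f=np.array(s["wrist_force"]);t=np.array([-v[1],v[0]])/np.hypot(*v);c=np.array(s["tcp_pos"])
print("turned mod 360 %.1f r %.1f ftan(ccw+) %.1f frad %.1f fz %.1f"%((100.8-a)%360,np.hypot(*v)*1e3,f[:2]@t,f[:2]@v/np.hypot(*v),f[2]),s["clock"])
E
python3 chk.py
python3 - <<'E'
from rows import rows
E
python3 rows.py 560 570 2.5 570 580 2.5 580 590 2.5
```

```text
turned mod 360 199.0 r 80.6 ftan(ccw+) 2.5 frad -1.6 fz 3.6 16.0
[560.0, 570.0, 2.5] [{"slide": [3.3, 1.3, 0], "angular": [0, 0, 0], "fingers": 1}, {"slide": [6.4, 2.7, 0], "angular": [0, 0, 0], "fingers": 1}, {"slide": [9.6, 4.2, 0], "angular": [0, 0, 0], "fingers": 1}, {"slide": [12.6, 5.9, 0], "angular": [0, 0, 0], "fingers": 1}]
[570.0, 580.0, 2.5] [{"slide": [3.0, 1.8, 0], "angular": [0, 0, 0], "fingers": 1}, {"slide": [5.9, 3.7, 0], "angular": [0, 0, 0], "fingers": 1}, {"slide": [8.7, 5.8, 0], "angular": [0, 0, 0], "fingers": 1}, {"slide": [11.4, 8.0, 0], "angular": [0, 0, 0], "fingers": 1}]
[580.0, 590.0, 2.5] [{"slide": [2.6, 2.3, 0], "angular": [0, 0, 0], "fingers": 1}, {"slide": [5.1, 4.7, 0], "angular": [0, 0, 0], "fingers": 1}, {"slide": [7.6, 7.2, 0], "angular": [0, 0, 0], "fingers": 1}, {"slide": [9.9, 9.9, 0], "angular": [0, 0, 0], "fingers": 1}]
```

```bash
python3 - <<'E'
import numpy as np
P=lambda a:np.array([-80*np.sin(np.radians(a)),80*np.cos(np.radians(a))])
for a in range(560,908,12): print(a,a+12,[list(np.round(P(a+d)-P(a),1).tolist()) for d in(4,8,12)])
E
```

```text
560 572 [[5.2, 2.1], [10.2, 4.5], [15.0, 7.3]]
572 584 [[4.6, 3.1], [9.0, 6.6], [13.2, 10.3]]
584 596 [[3.9, 4.0], [7.5, 8.3], [10.8, 12.8]]
596 608 [[3.0, 4.7], [5.6, 9.7], [7.9, 14.8]]
608 620 [[1.9, 5.2], [3.4, 10.6], [4.6, 16.1]]
620 632 [[0.8, 5.5], [1.2, 11.1], [1.2, 16.7]]
632 644 [[-0.4, 5.6], [-1.2, 11.1], [-2.3, 16.6]]
644 656 [[-1.5, 5.4], [-3.4, 10.6], [-5.7, 15.7]]
656 668 [[-2.6, 4.9], [-5.6, 9.7], [-8.9, 14.2]]
668 680 [[-3.6, 4.3], [-7.5, 8.3], [-11.6, 12.0]]
680 692 [[-4.4, 3.4], [-9.0, 6.6], [-13.9, 9.4]]
692 704 [[-5.0, 2.4], [-10.2, 4.5], [-15.5, 6.3]]
704 716 [[-5.4, 1.4], [-10.9, 2.3], [-16.5, 2.9]]
716 728 [[-5.6, 0.2], [-11.2, 0.0], [-16.7, -0.6]]
728 740 [[-5.5, -1.0], [-10.9, -2.3], [-16.2, -4.0]]
740 752 [[-5.2, -2.1], [-10.2, -4.5], [-15.0, -7.3]]
752 764 [[-4.6, -3.1], [-9.0, -6.6], [-13.2, -10.3]]
764 776 [[-3.9, -4.0], [-7.5, -8.3], [-10.8, -12.8]]
776 788 [[-3.0, -4.7], [-5.6, -9.7], [-7.9, -14.8]]
788 800 [[-1.9, -5.2], [-3.4, -10.6], [-4.6, -16.1]]
800 812 [[-0.8, -5.5], [-1.2, -11.1], [-1.2, -16.7]]
812 824 [[0.4, -5.6], [1.2, -11.1], [2.3, -16.6]]
824 836 [[1.5, -5.4], [3.4, -10.6], [5.7, -15.7]]
836 848 [[2.6, -4.9], [5.6, -9.7], [8.9, -14.2]]
848 860 [[3.6, -4.3], [7.5, -8.3], [11.6, -12.0]]
860 872 [[4.4, -3.4], [9.0, -6.6], [13.9, -9.4]]
872 884 [[5.0, -2.4], [10.2, -4.5], [15.5, -6.3]]
884 896 [[5.4, -1.4], [10.9, -2.3], [16.5, -2.9]]
896 908 [[5.6, -0.2], [11.2, 0.0], [16.7, 0.6]]
```

Call:
jog_arm(
  moves=[
    {"slide":[3.3,1.3,0],"angular":[0,0,0],"fingers":1},
    {"slide":[6.4,2.7,0],"angular":[0,0,0],"fingers":1},
    {"slide":[10.2,4.5,0],"angular":[0,0,0],"fingers":1},
    {"slide":[15.0,7.3,0],"angular":[0,0,0],"fingers":1},
  ],
)

```text
clock: 16.33
tcp_pos: [0.5649, -0.0293, 0.1332]
orientation: [0.001, -0.096, 0.995, -0.001]
wrist_force: [2.4, -3.4, 6.9]
finger_gap: 0.0214
grip_force: 40.3
```

Call:
jog_arm(
  moves=[
    {"slide":[4.6,3.1,0],"angular":[0,0,0],"fingers":1},
    {"slide":[9.0,6.6,0],"angular":[0,0,0],"fingers":1},
    {"slide":[13.2,10.3,0],"angular":[0,0,0],"fingers":1},
  ],
)

```text
clock: 16.58
tcp_pos: [0.5496, -0.0218, 0.1331]
orientation: [0.001, -0.096, 0.995, -0.002]
wrist_force: [1.5, -4.3, 7.1]
finger_gap: 0.0213
grip_force: 40.3
```

Call:
jog_arm(
  moves=[
    {"slide":[3.9,4.0,0],"angular":[0,0,0],"fingers":1},
    {"slide":[7.5,8.3,0],"angular":[0,0,0],"fingers":1},
    {"slide":[10.8,12.8,0],"angular":[0,0,0],"fingers":1},
  ],
)

```text
clock: 16.83
tcp_pos: [0.5361, -0.0114, 0.1331]
orientation: [0.001, -0.096, 0.995, -0.002]
wrist_force: [0.6, -4.8, 7.7]
finger_gap: 0.021
grip_force: 40.4
```

Call:
jog_arm(
  moves=[
    {"slide":[3.0,4.7,0],"angular":[0,0,0],"fingers":1},
    {"slide":[5.6,9.7,0],"angular":[0,0,0],"fingers":1},
    {"slide":[7.9,14.8,0],"angular":[0,0,0],"fingers":1},
  ],
)

```text
clock: 17.08
tcp_pos: [0.5251, 0.0017, 0.1329]
orientation: [0.0, -0.096, 0.995, -0.002]
wrist_force: [-0.4, -4.0, 8.0]
finger_gap: 0.0203
grip_force: 40.4
```

Call:
jog_arm(
  moves=[
    {"slide":[1.9,5.2,0],"angular":[0,0,0],"fingers":1},
    {"slide":[3.4,10.6,0],"angular":[0,0,0],"fingers":1},
    {"slide":[4.6,16.1,0],"angular":[0,0,0],"fingers":1},
  ],
)

```text
clock: 17.33
tcp_pos: [0.5171, 0.0168, 0.1328]
orientation: [-0.0, -0.096, 0.995, -0.001]
wrist_force: [-3.0, -4.7, 9.4]
finger_gap: 0.0207
grip_force: 40.4
```

Call:
jog_arm(
  moves=[
    {"slide":[0.8,5.5,0],"angular":[0,0,0],"fingers":1},
    {"slide":[1.2,11.1,0],"angular":[0,0,0],"fingers":1},
    {"slide":[1.2,16.7,0],"angular":[0,0,0],"fingers":1},
  ],
)

```text
clock: 17.58
tcp_pos: [0.5125, 0.0332, 0.1328]
orientation: [-0.0, -0.096, 0.995, -0.001]
wrist_force: [-2.2, -2.9, 9.0]
finger_gap: 0.0206
grip_force: 40.5
```

Call:
jog_arm(
  moves=[
    {"slide":[-0.4,5.6,-1],"angular":[0,0,0],"fingers":1},
    {"slide":[-1.2,11.1,-1],"angular":[0,0,0],"fingers":1},
    {"slide":[-2.3,16.6,-1],"angular":[0,0,0],"fingers":1},
  ],
)

```text
clock: 17.83
tcp_pos: [0.5117, 0.0506, 0.1331]
orientation: [-0.0, -0.096, 0.995, -0.001]
wrist_force: [-0.3, -2.3, 4.6]
finger_gap: 0.0207
grip_force: 40.1
```

Call:
jog_arm(
  moves=[
    {"slide":[-1.5,5.4,0],"angular":[0,0,0],"fingers":1},
    {"slide":[-3.4,10.6,0],"angular":[0,0,0],"fingers":1},
    {"slide":[-5.7,15.7,0],"angular":[0,0,0],"fingers":1},
  ],
)

```text
clock: 18.08
tcp_pos: [0.5144, 0.0676, 0.1332]
orientation: [-0.0, -0.097, 0.995, -0.0]
wrist_force: [0.0, -3.4, 3.5]
finger_gap: 0.0208
grip_force: 40.0
```

Call:
jog_arm(
  moves=[
    {"slide":[-2.6,4.9,0],"angular":[0,0,0],"fingers":1},
    {"slide":[-5.6,9.7,0],"angular":[0,0,0],"fingers":1},
    {"slide":[-8.9,14.2,0],"angular":[0,0,0],"fingers":1},
  ],
)

```text
clock: 18.33
tcp_pos: [0.5205, 0.0832, 0.1332]
orientation: [-0.0, -0.097, 0.995, -0.0]
wrist_force: [0.9, -2.6, 3.1]
finger_gap: 0.0208
grip_force: 40.1
```

Call:
jog_arm(
  moves=[
    {"slide":[-3.6,4.3,0],"angular":[0,0,0],"fingers":1},
    {"slide":[-7.5,8.3,0],"angular":[0,0,0],"fingers":1},
    {"slide":[-11.6,12.0,0],"angular":[0,0,0],"fingers":1},
  ],
)

```text
clock: 18.58
tcp_pos: [0.5296, 0.0972, 0.1332]
orientation: [-0.0, -0.097, 0.995, -0.0]
wrist_force: [-0.2, -2.7, 3.2]
finger_gap: 0.0204
grip_force: 40.1
```

Call:
jog_arm(
  moves=[
    {"slide":[-4.4,3.4,0],"angular":[0,0,0],"fingers":1},
    {"slide":[-9.0,6.6,0],"angular":[0,0,0],"fingers":1},
    {"slide":[-13.9,9.4,0],"angular":[0,0,0],"fingers":1},
  ],
)

```text
clock: 18.83
tcp_pos: [0.5414, 0.109, 0.1332]
orientation: [-0.0, -0.097, 0.995, -0.0]
wrist_force: [-0.9, -3.5, 3.7]
finger_gap: 0.0204
grip_force: 40.2
```

Call:
jog_arm(
  moves=[
    {"slide":[-5.0,2.4,0],"angular":[0,0,0],"fingers":1},
    {"slide":[-10.2,4.5,0],"angular":[0,0,0],"fingers":1},
    {"slide":[-15.5,6.3,0],"angular":[0,0,0],"fingers":1},
  ],
)

```text
clock: 19.08
tcp_pos: [0.5554, 0.1182, 0.1332]
orientation: [-0.0, -0.097, 0.995, -0.0]
wrist_force: [-1.7, -3.4, 4.1]
finger_gap: 0.0209
grip_force: 40.3
```

Call:
jog_arm(
  moves=[
    {"slide":[-5.4,1.4,0],"angular":[0,0,0],"fingers":1},
    {"slide":[-10.9,2.3,0],"angular":[0,0,0],"fingers":1},
    {"slide":[-16.5,2.9,0],"angular":[0,0,0],"fingers":1},
  ],
)

```text
clock: 19.33
tcp_pos: [0.571, 0.1242, 0.1331]
orientation: [-0.0, -0.097, 0.995, 0.0]
wrist_force: [-3.6, -2.4, 4.6]
finger_gap: 0.021
grip_force: 40.3
```

Call:
jog_arm(
  moves=[
    {"slide":[-5.6,0.2,0],"angular":[0,0,0],"fingers":1},
    {"slide":[-11.2,0.0,0],"angular":[0,0,0],"fingers":1},
    {"slide":[-16.7,-0.6,0],"angular":[0,0,0],"fingers":1},
  ],
)

```text
clock: 19.58
tcp_pos: [0.5876, 0.1269, 0.1332]
orientation: [-0.0, -0.097, 0.995, 0.0]
wrist_force: [-3.3, -1.5, 4.5]
finger_gap: 0.0208
grip_force: 40.2
```

Call:
jog_arm(
  moves=[
    {"slide":[-5.5,-1.0,0],"angular":[0,0,0],"fingers":1},
    {"slide":[-10.9,-2.3,0],"angular":[0,0,0],"fingers":1},
    {"slide":[-16.2,-4.0,0],"angular":[0,0,0],"fingers":1},
  ],
)

```text
clock: 19.83
tcp_pos: [0.6044, 0.126, 0.1332]
orientation: [-0.0, -0.097, 0.995, 0.0]
wrist_force: [-2.8, -0.7, 3.9]
finger_gap: 0.0208
grip_force: 40.2
```

Call:
jog_arm(
  moves=[
    {"slide":[-5.2,-2.1,0],"angular":[0,0,0],"fingers":1},
    {"slide":[-10.2,-4.5,0],"angular":[0,0,0],"fingers":1},
    {"slide":[-15.0,-7.3,0],"angular":[0,0,0],"fingers":1},
  ],
)

```text
clock: 20.08
tcp_pos: [0.6208, 0.1217, 0.1333]
orientation: [0.0, -0.097, 0.995, 0.0]
wrist_force: [-2.0, 1.0, 4.1]
finger_gap: 0.0208
grip_force: 40.1
```

Call:
jog_arm(
  moves=[
    {"slide":[-4.6,-3.1,0],"angular":[0,0,0],"fingers":1},
    {"slide":[-9.0,-6.6,0],"angular":[0,0,0],"fingers":1},
    {"slide":[-13.2,-10.3,0],"angular":[0,0,0],"fingers":1},
  ],
)

```text
clock: 20.33
tcp_pos: [0.6359, 0.1139, 0.1333]
orientation: [0.0, -0.097, 0.995, 0.0]
wrist_force: [-1.0, 1.5, 4.0]
finger_gap: 0.021
grip_force: 40.0
```

Call:
jog_arm(
  moves=[
    {"slide":[-3.9,-4.0,0],"angular":[0,0,0],"fingers":1},
    {"slide":[-7.5,-8.3,0],"angular":[0,0,0],"fingers":1},
    {"slide":[-10.8,-12.8,0],"angular":[0,0,0],"fingers":1},
  ],
)

```text
clock: 20.58
tcp_pos: [0.649, 0.1032, 0.1334]
orientation: [0.0, -0.097, 0.995, 0.0]
wrist_force: [-0.1, 3.3, 3.3]
finger_gap: 0.0208
grip_force: 39.9
```

Call:
jog_arm(
  moves=[
    {"slide":[-3.0,-4.7,0],"angular":[0,0,0],"fingers":1},
    {"slide":[-5.6,-9.7,0],"angular":[0,0,0],"fingers":1},
    {"slide":[-7.9,-14.8,0],"angular":[0,0,0],"fingers":1},
  ],
)

```text
clock: 20.83
tcp_pos: [0.6596, 0.09, 0.1335]
orientation: [0.001, -0.097, 0.995, 0.0]
wrist_force: [1.1, 2.7, 3.3]
finger_gap: 0.021
grip_force: 39.9
```

Call:
jog_arm(
  moves=[
    {"slide":[-1.9,-5.2,0],"angular":[0,0,0],"fingers":1},
    {"slide":[-3.4,-10.6,0],"angular":[0,0,0],"fingers":1},
    {"slide":[-4.6,-16.1,0],"angular":[0,0,0],"fingers":1},
  ],
)

```text
clock: 21.08
tcp_pos: [0.6672, 0.0749, 0.1335]
orientation: [0.001, -0.097, 0.995, -0.0]
wrist_force: [2.0, 3.7, 2.7]
finger_gap: 0.0207
grip_force: 39.9
```

Call:
jog_arm(
  moves=[
    {"slide":[-0.8,-5.5,0],"angular":[0,0,0],"fingers":1},
    {"slide":[-1.2,-11.1,0],"angular":[0,0,0],"fingers":1},
    {"slide":[-1.2,-16.7,0],"angular":[0,0,0],"fingers":1},
  ],
)

```text
clock: 21.33
tcp_pos: [0.6715, 0.0585, 0.1336]
orientation: [0.001, -0.096, 0.995, -0.0]
wrist_force: [3.7, 2.6, 4.2]
finger_gap: 0.0208
grip_force: 40.0
```

Call:
jog_arm(
  moves=[
    {"slide":[0.4,-5.6,0],"angular":[0,0,0],"fingers":1},
    {"slide":[1.2,-11.1,0],"angular":[0,0,0],"fingers":1},
    {"slide":[2.3,-16.6,0],"angular":[0,0,0],"fingers":1},
  ],
)

```text
clock: 21.58
tcp_pos: [0.6722, 0.0437, 0.1337]
orientation: [0.001, -0.097, 0.995, 0.002]
wrist_force: [4.2, 12.1, 4.9]
finger_gap: 0.0207
grip_force: 40.6
```

Call:
jog_arm(
  moves=[
    {"slide":[0.5,-2.5,0],"angular":[0,0,0],"fingers":1},
    {"slide":[0.5,-2.5,0],"angular":[0,0,0],"fingers":1},
    {"slide":[0.5,-2.5,0],"angular":[0,0,0],"fingers":1},
  ],
)

```text
clock: 21.83
tcp_pos: [0.6721, 0.0423, 0.1338]
orientation: [0.001, -0.097, 0.995, 0.002]
wrist_force: [4.4, 9.8, 4.4]
finger_gap: 0.0207
grip_force: 40.5
```

Call:
jog_arm(
  moves=[
    {"slide":[0.4,-2.5,0],"angular":[0,0,0],"fingers":1},
    {"slide":[0.4,-2.5,0],"angular":[0,0,0],"fingers":1},
    {"slide":[0.4,-2.5,0],"angular":[0,0,0],"fingers":1},
  ],
)

```text
clock: 22.08
tcp_pos: [0.6721, 0.041, 0.1338]
orientation: [0.001, -0.098, 0.995, 0.003]
wrist_force: [4.7, 13.3, 5.3]
finger_gap: 0.0211
grip_force: 40.7
```

Call:
jog_arm(
  moves=[
    {"slide":[0.4,-3,0],"angular":[0,0,0],"fingers":1},
    {"slide":[0.4,-3,0],"angular":[0,0,0],"fingers":1},
    {"slide":[0.4,-3,0],"angular":[0,0,0],"fingers":1},
    {"slide":[0.4,-3,0],"angular":[0,0,0],"fingers":1},
  ],
)

```text
clock: 22.42
tcp_pos: [0.672, 0.0385, 0.1337]
orientation: [0.001, -0.098, 0.995, 0.004]
wrist_force: [3.4, 14.0, 4.7]
finger_gap: 0.0208
grip_force: 40.9
```

```bash
cat > rect.py <<'E'
from h import *
import sys
def rect(z=.11,N=280):
    p=shot("wrist"); g=np.linspace(-.07,.07,N); X,Y=np.meshgrid(g+.592,g+.0465)
    P=np.stack([X,Y,np.full_like(X,z),np.ones_like(X)],-1)@np.linalg.inv(p["W"]).T
    u=(P[...,0]/P[...,2]*p["f"]+p["cx"]).astype(np.float32);v=(P[...,1]/P[...,2]*p["f"]+p["cy"]).astype(np.float32)
    return cv2.remap(cv2.cvtColor(p["color"],cv2.COLOR_RGB2GRAY),u,v,cv2.INTER_CUBIC),p
r,p=rect();cv2.imwrite("pics/"+sys.argv[1],r)
for k,z in dict(grip=.1365,hub=.091).items():print(k,[(round(q["p"],2),np.round(q["point"],1),at(p,q["point"],z)[:2]) for q in tip_of(k,p)[:2]])
if len(sys.argv)>2:
    o=cv2.imread("pics/"+sys.argv[2],0)
    m=np.zeros_like(o); cv2.circle(m,(50,145),48,255,-1); cv2.rectangle(m,(40,115),(170,165),255,-1)   # counterweight and hub
    c,M=cv2.findTransformECC(o,r,np.eye(2,3,dtype=np.float32),cv2.MOTION_EUCLIDEAN,(3,200,1e-6),m,5)
    print("cc",c,"rot deg",np.degrees(np.arctan2(M[1,0],M[0,0])),"cw shift mm",(M@[60,145,1]-[60,145])/2,"hub shift",(M@[140,140,1]-[140,140])/2)
E
python3 rect.py r1.png; python3 chk.py
```

```text
grip [(0.96, array([323.7, 268.8]), array([0.67178633, 0.03860856]))]
hub [(0.93, array([366.3, 110. ]), array([0.59079373, 0.04804633]))]
turned mod 360 106.5 r 80.4 ftan(ccw+) 14.5 frad 2.9 fz 5.0 22.5667
```

Call:
jog_arm(
  moves=[
    {"slide":[0.2,-1.5,0],"angular":[0,0,0],"fingers":1},
    {"slide":[0.4,-3,0],"angular":[0,0,0],"fingers":1},
    {"slide":[0.4,-3,0],"angular":[0,0,0],"fingers":1},
    {"slide":[0.4,-3,0],"angular":[0,0,0],"fingers":1},
  ],
)

```text
clock: 22.9
tcp_pos: [0.6719, 0.037, 0.1337]
orientation: [0.001, -0.099, 0.995, 0.005]
wrist_force: [3.3, 18.9, 5.2]
finger_gap: 0.0209
grip_force: 41.3
```

```bash
python3 rect.py r2.png r1.png; python3 chk.py
```

```text
grip [(0.9, array([324.8, 269.3]), array([0.67186096, 0.03770378]))]
hub [(0.76, array([367.2, 111.3]), array([0.59129738, 0.04727175]))]
cc 0.9989384455492306 rot deg -0.2950139 cw shift mm [-0.19186791  0.20912297] hub shift [-0.20526955  0.00319839]
turned mod 360 107.5 r 80.4 ftan(ccw+) 18.7 frad 0.5 fz 5.1 23.05
```

Call:
jog_arm(
  moves=[
    {"slide":[-0.3,3,0],"angular":[0,0,0],"fingers":1},
    {"slide":[-0.6,6,0],"angular":[0,0,0],"fingers":1},
    {"slide":[-0.6,6,0],"angular":[0,0,0],"fingers":1},
    {"slide":[-0.6,6,0],"angular":[0,0,0],"fingers":1},
  ],
)

```text
clock: 23.38
tcp_pos: [0.6719, 0.0402, 0.1338]
orientation: [0.001, -0.098, 0.995, 0.002]
wrist_force: [4.2, 9.6, 4.6]
finger_gap: 0.0209
grip_force: 40.5
```

```bash
python3 rect.py r3.png r2.png; python3 chk.py
```

```text
grip [(0.7, array([322.6, 269.5]), array([0.67228411, 0.03977573]))]
hub [(0.78, array([360.7, 110.8]), array([0.5918652 , 0.04652164]))]
cc 0.9957324061801794 rot deg 0.55823594 cw shift mm [ 0.35981502 -0.51190749] hub shift [ 0.38227447 -0.12207277]
turned mod 360 105.4 r 80.2 ftan(ccw+) 11.7 frad 2.8 fz 5.1 23.5333
```

Call:
jog_arm(
  moves=[
    {"slide":[-0.3,2,0],"angular":[0,0,0],"fingers":1},
    {"slide":[-0.4,4,0],"angular":[0,0,0],"fingers":1},
    {"slide":[-0.4,4,0],"angular":[0,0,0],"fingers":1},
    {"slide":[-0.4,4,0],"angular":[0,0,0],"fingers":1},
  ],
)

```text
clock: 23.87
tcp_pos: [0.672, 0.0422, 0.1339]
orientation: [0.001, -0.097, 0.995, 0.001]
wrist_force: [4.6, 5.6, 4.2]
finger_gap: 0.0207
grip_force: 40.3
```

Call:
jog_arm(
  moves=[
    {"slide":[-0.2,2,-1],"angular":[0,0,0],"fingers":1},
    {"slide":[-0.2,2,-1],"angular":[0,0,0],"fingers":0},
    {"slide":[-0.2,2,-1],"angular":[0,0,0],"fingers":0},
    {"slide":[-0.2,2,-1],"angular":[0,0,0],"fingers":0},
    {"slide":[-0.2,2,-1],"angular":[0,0,0],"fingers":0},
    {"slide":[-0.2,2,-1],"angular":[0,0,0],"fingers":0},
    {"slide":[-0.2,2,-1],"angular":[0,0,0],"fingers":0},
    {"slide":[-0.2,2,-30],"angular":[0,0,0],"fingers":0},
    {"slide":[-0.2,2,-70],"angular":[0,0,0],"fingers":0},
    {"slide":[-0.2,2,-110],"angular":[0,0,0],"fingers":0},
  ],
)

```text
clock: 24.7
tcp_pos: [0.6697, 0.0433, 0.2429]
orientation: [-0.002, -0.096, 0.995, 0.0]
wrist_force: [1.6, -0.1, 0.3]
finger_gap: 0.0853
grip_force: 0.0
```

Call:
jog_arm(
  moves=[
    {"slide":[0,0,-10],"angular":[0,0,0],"fingers":0},
    {"slide":[0,0,-10],"angular":[0,0,0],"fingers":0},
    {"slide":[0,0,-10],"angular":[0,0,0],"fingers":0},
  ],
)

```text
clock: 24.95
tcp_pos: [0.6715, 0.0433, 0.2541]
orientation: [0.001, -0.097, 0.995, -0.0]
wrist_force: [-0.4, 0.5, 0.1]
finger_gap: 0.0854
grip_force: 0.0
```

```bash
python3 - <<'E'
from h import *
np.set_printoptions(precision=4,suppress=True)
print(T(),get_state()["wrist_force"])
for n in("wrist","top","scene"):
    p=shot(n)
    for k,z in dict(grip=.1365,hub=.091,socket=.07).items():
        print(n,k,[(round(r["p"],2),at(p,r["point"],z)[:2]) for r in tip_of(k,p)[:4]])
    if n=="wrist": print(pix(p,[.592,.0465,.112]))
E
```

```text
[[-0.9814 -0.1921  0.0021  0.6715]
 [-0.1921  0.9814 -0.0004  0.0433]
 [-0.002  -0.0007 -1.      0.2541]
 [ 0.      0.      0.      1.    ]] [-0.398   0.4557  0.0516]
wrist grip [(0.73, array([0.6719, 0.0504]))]
wrist hub [(0.62, array([0.5904, 0.0492]))]
wrist socket [(0.82, array([0.5902, 0.0479]))]
[344.1159 108.8391]
top grip [(0.91, array([ 0.313 , -0.3355])), (0.73, array([0.4098, 0.1017])), (0.71, array([0.57  , 0.0266])), (0.56, array([0.6713, 0.052 ]))]
top hub [(0.83, array([ 0.2619, -0.2362])), (0.81, array([0.3116, 0.056 ])), (0.62, array([0.5906, 0.043 ]))]
top socket [(0.91, array([ 0.2697, -0.2315])), (0.59, array([0.3092, 0.0485])), (0.56, array([0.5935, 0.0482]))]
scene grip [(0.8, array([0.6613, 0.0473])), (0.79, array([0.4413, 0.1225]))]
scene hub [(0.86, array([0.5842, 0.0496])), (0.82, array([0.3505, 0.0754]))]
scene socket [(0.88, array([0.5936, 0.0442])), (0.72, array([0.3567, 0.077 ]))]
```

```bash
python3 -c "
from workcell import *
print(hand_in())"
```

```text
the job is handed in; nothing more can be done
None
```

The job is handed in: the smallest crank sits fully down on the spindle, wound clockwise about 2.28 turns to the stop, and the gripper was clear above it. At the stop I nudged the handle with up to about 19 N. After release it sat roughly 7 mm further back, which I took for socket play and did not check by re-gripping. If the spindle moved back instead, the platform is about 0.17 mm below the stop.

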